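File the last serving board into a packed rack

TASK

Take the white serving board out of the drying stand and work it gently, standing on edge, into the narrow gap in the row of boards in the aluminium rack, nudging its neighbours apart until it is fully home against the rack's back wall; if it binds, work it in rather than ram it. All six boards must end home, upright and square in the row, with none toppled or pulled out on the way; leave the other ware where it stands.

Things in the scene. Friction and masses are not known exactly. Their poses are not given: they have to be found in the camera images.
- board: loose white plastic serving board on its long edge in the middle slot of the drying stand. 140 mm long (its x), 18 thick (y), 100 tall (z); both ends alike, fully rounded in plan (radius 9 mm), so they can wedge into a gap. Friction about 0.6. 0.24 kg, give or take 40 percent. Origin: centre of its underside.
- rack: fixed aluminium rack, open in front and above. Origin: centre of its floor plate at table level; x towards its back wall (away from the robot), y along the row. Plate x -73 to +73 mm, 6 mm thick (boards stand at z = 6). Back wall face x = +73, 75 mm tall; end wall faces y = -57, +57, 6 mm thick, 85 mm tall. Board home: touches the back wall, origin x = +3, near end x = -67.
- row1: first board of the row (lowest rack y), loose, same make and size as board, on edge along rack x, up to 3 mm from home; origin at the centre of its underside. Row boards weigh 0.17 to 0.34 kg, slide sideways on the rack floor when nudged, topple if treated roughly; six boards take 108 of the 114 mm width.
- row2: second board of the row, as row1
- row3: third board of the row, as row1; the gap is between it and row4, some 7 to 13 mm wide, narrower than a board; other gaps are a few mm. As a board enters, the near ends of the neighbours spread first while their far ends stay close, so a straight push tends to bind (over 20 N); swinging the entering board a few degrees left and right spreads the far ends. Over 35 N on the board is ramming.
- row4: fourth board of the row, as row1
- row5: fifth board of the row (highest rack y), as row1
- stand: fixed dark steel drying stand, 110 x 100 mm; base 6 mm thick, four low rails along its x up to z = 32 mm making three slots 22 mm wide (centres at y = -28, 0 and +28 mm); the board stands in the middle slot on the base at z = 6 mm and sticks out 15 mm at each end. Origin: centre of its underside.
- mug: bystander: white mug, 76 mm wide, 90 mm tall; origin at the centre of its underside
- bowl: bystander: white bowl, 120 mm wide, 55 mm tall; origin at the centre of its underside
- beaker: bystander: grey plastic beaker, 70 mm wide, 100 mm tall; origin at the centre of its underside
- saucer: bystander: white saucer, 140 mm wide, 20 mm tall; origin at the centre of its underside
- spray: bystander: white bottle, 60 mm wide, 170 mm tall, beside the rack; origin at the centre of its underside
Things that resemble listed ones, but are neither listed nor needed, are in the scene too. Leave any blue or green look-alike of the row2 alone.

How it is judged:
By the outcome, as a careful person would: the job done as asked, in the order asked, and still so for the second after the job is handed in, with the robot touching nothing.
It also fails if it takes over 58 s, if anything falls off the work surface, if the arm or the gripper's body presses on something with over 40 N, if the wrist force passes 120 N, or if a joint passes its speed limit or range.

ROBOT

A 7-joint arm with a two-finger parallel gripper is mounted at the origin on the work surface. World frame = base frame: x ahead of the robot, y to its left, z up, the work surface at z = 0. Lengths are in m, angles in rad, forces in N, time in s.
With the tool pointing down it reaches from about 0.4 to 0.85 m from the base axis. Payload 10.4 kg.
Tool frame: the origin (TCP) lies at the very end of the fingers, on their centre line; the grasp point (between the pads) lies 19 mm behind it (r.pinch_z is the distance from the TCP to the grasp point, in m); z points along the fingers, y is the line along which they close (so a half turn about z gives the same grasp; the last joint's range is limited). The gripper opens to 87 mm and grips with 3 to 60 N. Pads are 19 mm wide; open, the fingers measure 117 mm over their backs; the gripper's body (75 mm by 190 mm) begins 51 mm behind the grasp point.
Start: joints at [1.181, 0.332, -0.065, 1.46, 0.022, 1.35, -0.088], TCP at [0.224, -0.583, 0.223] pointing down, gripper open.
Joint ranges: [-2.6, 2.6], [-0.5, 2.12], [-1.47, 1.34], [0.16, 2.42], [-1.27, 4.41], [0.06, 2.06], [-2.6, 2.6]. Speed limits (rad/s): [2.22, 2.22, 2.79, 2.79, 3.14, 3.14, 3.14].

INTERFACE

Orientations are given as a unit quaternion [x, y, z, w].
In Python, from bench import sensors, vision, r gives the robot as it stands.
- The arm moves only by the shell command python3 -m crank 'ROWS' [OPENING] [FORCE]. ROWS is JSON, a list of rows, each a list of 2 entries, a list of its own where there are three numbers: the shift along the tool's x, y, z normalised to -1 to 1, where 1 is 3 cm, then the turn about the tool's z normalised to -1 to 1, where 1 is 8 degrees. A call has 1 to 12 rows; each row shifts and turns the commanded pose from where the row before left it, along the tool's axes as they then stand; what a row does not reach is not made up. A row lasts 1/8 s, in which the tool goes at most 62.5 mm and 10.7 degrees, less where a joint would pass 70% of its speed; a pose out of reach is approached as far as the arm can. A call with a number of a shift or a turn outside -1 to 1 is refused whole. A call with a gripper value outside its range is refused whole. OPENING is the opening, from 0 (shut) to 1 (fully open), set as the call begins (- or left out, the last holds). The fingers move at their own pace and stop on an object; FORCE is the grip in N (left out, the last holds). Time passes only in rows, so rows that do not move let the fingers close. It gives the time, the measured TCP pose, the force, the opening and the grip force at its end, in the units of the state.
- sensors.read_state(): the state, without advancing time (a new reading comes with each control period).
- vision.camera(name): name is "scene" or "top"; returns the picture (384x512x3 uint8, red, green, blue); there is no depth.
- vision.camera_model(name): a dict with "vertical_fov" (degrees; the focal length in pixels is half the picture's height over the tangent of half this angle, whatever the lens; pixels are square), "cx", "cy" (the principal point, pixels), "camera_from_world" (4x4, takes a point from world to camera coordinates). Camera axes: x right, y down, z forward; pixel columns grow to the right and rows downward; lengths in m; the calibration is good to about 2 mm. A picture is of the moment at which its call begins. camera_model takes no time and is no camera call.
- r.close_job(): hands the job in; it is judged then, once.
The state is a dict: "time": time; "joint_positions": joint angles; "joint_vel": joint speeds; "joint_torque": joint torques, N m; "ee_pos": TCP position; "eef_rot": TCP orientation; "ft_force": force on the tool from outside, world axes, zero at the start; "torque": the same for the moment, N m; "width": finger opening in m; "grip_force": force on a finger pad.
Only numpy, scipy, OpenCV 4.12 (cv2) and the standard library are available. Lean on these libraries where they do the work, as an engineer would, in place of code of your own. Each camera call takes 0.05 s, during which the arm holds its last target. There are 200 camera calls.

## Working session

There is one attempt and no reset: what is moved stays moved. The work goes in short steps, Python scripts to look and compute and a shell command to move; the robot and the scene stay as the last step left them, time stands still between calls to the robot, and variables do not carry over. Pictures are saved under pics/ and viewed, at most 10 in all, crops included, and the job is handed in when it is done.

```bash
ls; mkdir -p pics
python3 - <<'E'
from bench import sensors, vision, r
import cv2
for n in ["scene","top"]:
    im=vision.camera(n); cv2.imwrite(f"pics/{n}0.png",cv2.resize(im[:,:,::-1],(800,600),interpolation=cv2.INTER_CUBIC)); cv2.imwrite(f"raw_{n}.png",im[:,:,::-1])
    print(n,vision.camera_model(n))
s=sensors.read_state();print(s['ee_pos'],s['eef_rot'],s['width'],r.pinch_z)
E
```

```text
pics
scene {'vertical_fov': 49.40520680719316, 'cx': 252.61184010175032, 'cy': 189.76294299003976, 'camera_from_world': array([[ 0.8631925 ,  0.50449981, -0.01945879, -0.49067066],
       [ 0.29286116, -0.53173218, -0.79466549, -0.12500673],
       [-0.41125545,  0.68025056, -0.60673563,  1.38489404],
       [ 0.        ,  0.        ,  0.        ,  1.        ]])}
top {'vertical_fov': 57.58351859812169, 'cx': 251.1374929023007, 'cy': 188.6770701810971, 'camera_from_world': array([[-0.13328523, -0.99105745,  0.00633852,  0.07004494],
       [-0.97056613,  0.12922961, -0.2032267 ,  0.53667052],
       [ 0.20059021, -0.03323907, -0.97911119,  0.79019006],
       [ 0.        ,  0.        ,  0.        ,  1.        ]])}
[ 0.22400719 -0.58310779  0.22183297] [ 9.83234581e-01  1.82344030e-01 -1.27864899e-04 -6.29899911e-04] 0.08731104213621871 0.0187
```

View pics/scene0.png

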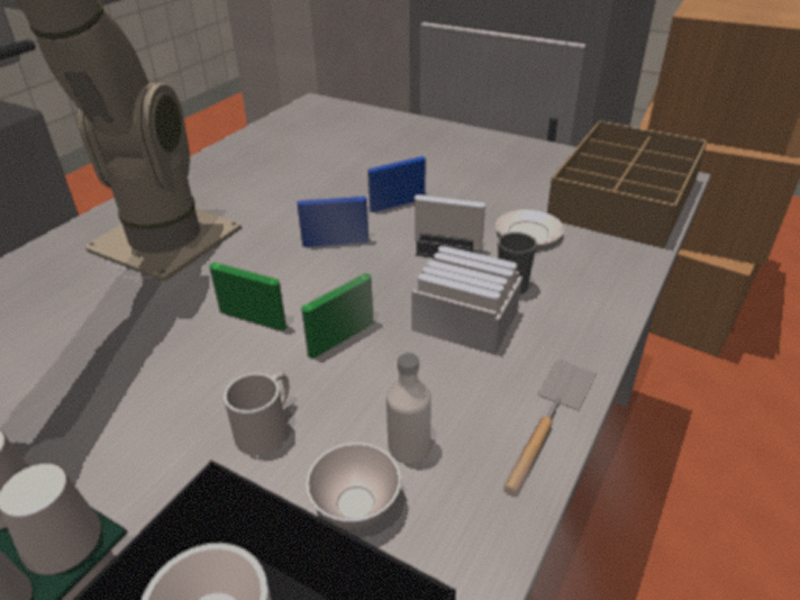

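View pics/top0.png

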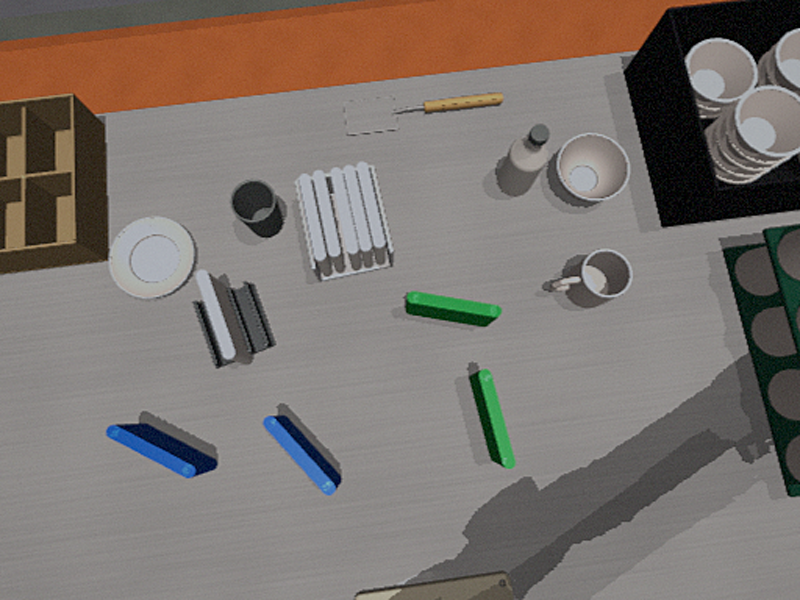

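The top view shows the white board in the stand with its top edge from (203,273) to (229,358), and the rack with 5 white boards centred near (345,220). The gap is between the 3rd and 4th boards. The look-alikes are the blue boards at (150,450) and (300,455) and the green ones at (452,308) and (493,418). The only loose white board is the one in the stand. Next is a close crop to check that.

Run:
```python
import cv2
im=cv2.imread("raw_top.png")[95:245,110:265]
cv2.imwrite("pics/crop1.png",cv2.resize(im,None,fx=4,fy=4,interpolation=cv2.INTER_CUBIC)[:600])
```

```text
(no output)
```

View pics/crop1.png

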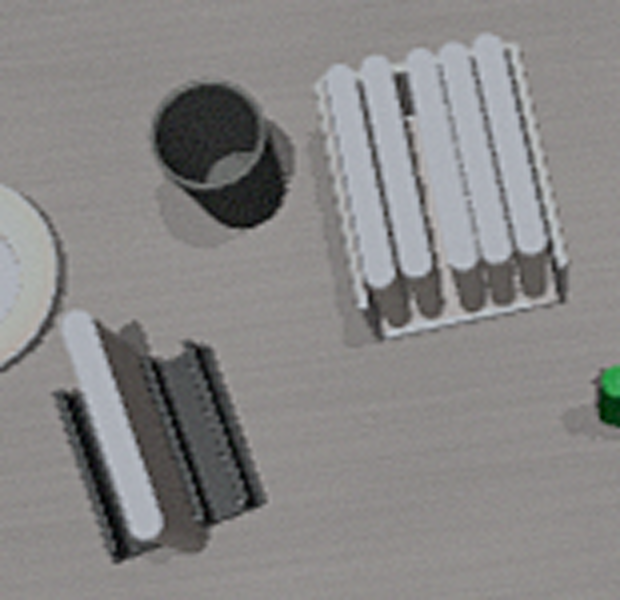

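```bash
cat > h.py <<'E'
import numpy as np
from bench import vision
_m={}
def ray(cam,u,v,z):
    m=_m.setdefault(cam,vision.camera_model(cam)); T=m["camera_from_world"]; f=192/np.tan(np.radians(m["vertical_fov"]/2))
    R,t=T[:3,:3],T[:3,3]; c=-R.T@t; d=R.T@np.array([(u-m["cx"])/f,(v-m["cy"])/f,1]); return (c+d*(z-c[2])/d[2])
def proj(cam,p):
    m=_m.setdefault(cam,vision.camera_model(cam)); T=m["camera_from_world"]; f=192/np.tan(np.radians(m["vertical_fov"]/2))
    q=T[:3,:3]@np.asarray(p)+T[:3,3]; return m["cx"]+f*q[0]/q[2], m["cy"]+f*q[1]/q[2]
E
python3 - <<'E'
from h import *
c=lambda x,y,z: ray("top",110+(x-1.5)/4,95+(y-1.5)/4,z)
def seg(n,a,b,z):
    A=c(*a,z);B=c(*b,z);d=A-B;print(n,"near",B[:2].round(4),"far",A[:2].round(4),"mid",((A+B)/2)[:2].round(4),"len",np.linalg.norm(d).round(4),"yaw",np.degrees(np.arctan2(d[1],d[0])).round(1))
seg("board",(75,310),(149,543),.106)
for n,a,b in [("r5",(339,65),(383,290)),("r4",(375,55),(419,278)),("r3",(419,47),(465,271)),("r2",(451,41),(499,266)),("r1",(486,33),(535,257))]: seg(n,a,b,.106)
seg("Lwall",(318,78),(363,307),.085)
seg("Rwall",(520,44),(567,266),.085)
seg("front",(565,302),(383,338),.006)
# scene check: board top ends as seen (scene px /1.5625)
for p in [(416,198),(485,205)]: print(ray("scene",p[0]/1.5625,p[1]/1.5625,.106).round(4))
E
```

```text
board near [0.4679 0.241 ] far [0.6061 0.2731] mid [0.537 0.257] len 0.1419 yaw 13.1
r5 near [0.5947 0.0974] far [0.7357 0.1085] mid [0.6652 0.103 ] len 0.1414 yaw 4.5
r4 near [0.5991 0.0762] far [0.7393 0.0867] mid [0.6692 0.0814] len 0.1406 yaw 4.3
r3 near [0.5998 0.0494] far [0.741  0.0602] mid [0.6704 0.0548] len 0.1416 yaw 4.3
r2 near [0.6002 0.0297] far [0.7423 0.0408] mid [0.6712 0.0352] len 0.1425 yaw 4.5
r1 near [0.6028 0.0084] far [0.7447 0.0195] mid [0.6737 0.0139] len 0.1423 yaw 4.5
Lwall near [0.592  0.1121] far [0.7388 0.1243] mid [0.6654 0.1182] len 0.1473 yaw 4.7
Rwall near [ 0.6011 -0.0102] far [ 7.448e-01 -5.000e-04] mid [ 0.673  -0.0053] len 0.1441 yaw 3.9
front near [0.5917 0.11  ] far [ 0.6    -0.0093] mid [0.5958 0.0504] len 0.1196 yaw -86.0
[0.4814 0.2361 0.106 ]
[0.6117 0.2748 0.106 ]
```

The board, the row (yaw about 4.4°, gap about 8.6 mm) and the rack centre (about 0.669, 0.0565) all agree with the given sizes. I'll start with a via point that keeps clear of the base.

```bash
cat >> h.py <<'E'
from bench import sensors
from scipy.spatial.transform import Rotation as Ro
def to(x,y,z,yaw):
    s=sensors.read_state(); R=Ro.from_quat(s['eef_rot']).as_matrix(); y0=np.degrees(np.arctan2(R[1,0],R[0,0]))
    d=R.T@(np.array([x,y,z])-s['ee_pos'])/.03
    print("t",round(s['time'],2),"pos",np.round(s['ee_pos'],4),"yaw",round(y0,2),"F",np.round(s['ft_force'],1),"w",round(s['width'],4),"-> units",d.round(2),"turn",round((y0-yaw)/8,2),"tilt",R[:,2].round(3))
E
python3 -m crank '[[[0.97,-0.77,0],0],[[0.97,-0.77,0],0],[[0.97,-0.77,0],0],[[0.97,-0.77,0],0],[[0.97,-0.77,0],0],[[0.97,-0.77,0],0],[[0.97,-0.77,0],0],[[0.97,-0.77,0],0],[[0.97,-0.77,0],0],[[0.97,-0.77,0],0],[[0.97,-0.77,0],0],[[0.97,-0.77,0],0]]' 0.7
python3 -c "
from h import *
to(.4834,.2445,.16,13.1)"
```

```text
time: 1.6
ee_pos: [0.451, -0.1983, 0.2223]
eef_rot: [0.983, 0.182, -0.0, -0.0]
ft_force: [-1.1, -0.9, 0.2]
width: 0.0608
grip_force: 0.0
t 1.6 pos [ 0.451  -0.1983  0.2223] yaw 21.01 F [-1.1 -0.9  0.2] w 0.0608 -> units [  6.3  -13.39   2.08] turn 0.99 tilt [-0. -0. -1.]
```

```bash
python3 -m crank '[[[0.5,-1,0],0],[[0.5,-1,0],0],[[0.5,-1,0],0],[[0.5,-1,0],0],[[0.5,-1,0],0],[[0.5,-1,0],0],[[0.5,-1,0],0],[[0.5,-1,0],0],[[0.5,-1,0],0],[[0.5,-1,0],0],[[0.6,-1,0],0],[[0.6,-1,0],0]]'
python3 -m crank '[[[0.1,-1,0.8],0],[[0,-0.39,0.8],0],[[0,0,0.4],0.5],[[0,0,0],0.5],[[0,0,0],0]]' >/dev/null
python3 - <<'E'
from h import *
import cv2
to(.4834,.2445,.0535,13.1)
for n in ["scene","top"]:
    im=vision.camera(n); cv2.imwrite(f"raw_{n}.png",im[:,:,::-1])
a=cv2.imread("raw_top.png")[150:250,90:190]; b=cv2.imread("raw_scene.png")[90:190,230:330]
cv2.imwrite("pics/c2.png",cv2.hconcat([cv2.resize(k,(400,400),interpolation=cv2.INTER_CUBIC) for k in (a,b)]))
E
```

```text
time: 3.1
ee_pos: [0.4952, 0.2042, 0.2223]
eef_rot: [0.983, 0.182, -0.0, 0.0]
ft_force: [1.1, 0.6, 0.1]
width: 0.061
grip_force: 0.0
t 3.73 pos [0.4829 0.2432 0.1622] yaw 13.05 F [ 0.3 -0.5  0.2] w 0.0608 -> units [ 0.03 -0.04  3.62] turn -0.01 tilt [-0.001 -0.    -1.   ]
```

View pics/c2.png

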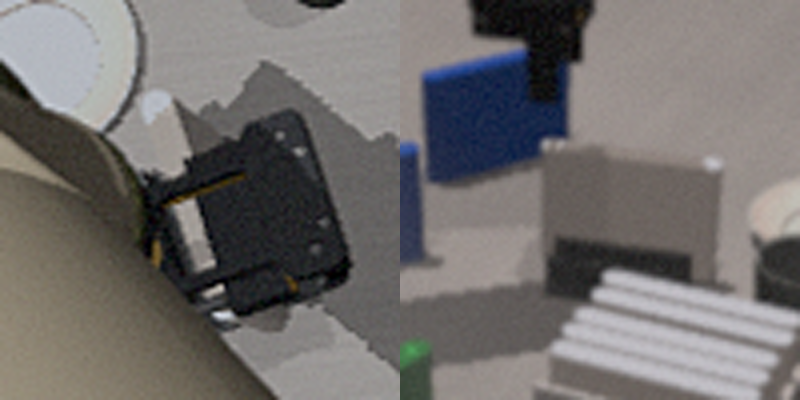

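The top crop shows the gripper straddling the board's near end. The scene crop shows the near fingertip at (543,103) above the board's near top corner (543,143), with the far corner at (720,162). I'll check these against projection.

Run:
```python
from h import *
f=lambda p: ((proj("scene",p)[0]-230)*4+400+1.5,(proj("scene",p)[1]-90)*4+1.5)
u=np.array([.974,.2266,0]);v=np.array([-.2266,.974,0])
t=np.array([.4829,.2432,.1622])
print("tips", [np.round(f(t+s*v*.030+q*u*.0095),0) for s in(-1,1,-1.5) for q in (-1,1)])
c=np.array([.537,.257,.106]); print("board ends",[np.round(f(c+s*u*.07),0) for s in(-1,1)],"side",[np.round(f(c+s*u*.061-v*.009),0) for s in(-1,1)])
```

```text
tips [array([530.,  95.]), array([554.,  98.]), array([551.,  60.]), array([575.,  63.]), array([524., 104.]), array([549., 107.])]
board ends [array([535., 142.]), array([714., 165.])] side [array([543., 149.]), array([700., 170.])]
```

The fingers and board show the same small offset, so the grasp is aligned. I'll descend and grip.

```bash
python3 -m crank '[[[0.03,-0.04,0.9],0],[[0,0,0.9],0],[[0,0,0.9],0],[[0,0,0.9],0],[[0,0,0],0]]'
python3 -m crank '[[[0,0,0],0],[[0,0,0],0],[[0,0,0],0],[[0,0,0],0],[[0,0,0],0],[[0,0,0],0]]' 0.1 15
python3 -m crank '[[[0,0,0],0],[[0,0,0],0],[[0,0,0],0]]' 0.0 50
python3 -c "
from h import *
to(.4834,.2445,.11,13.1)"
```

```text
time: 4.45
ee_pos: [0.4826, 0.244, 0.0531]
eef_rot: [0.993, 0.114, -0.002, 0.0]
ft_force: [-0.6, 1.0, 0.7]
width: 0.0612
grip_force: 0.0
time: 5.2
ee_pos: [0.4838, 0.2448, 0.0546]
eef_rot: [0.994, 0.113, 0.0, -0.0]
ft_force: [-1.0, -0.1, 2.1]
width: 0.0177
grip_force: 14.9
time: 5.58
ee_pos: [0.4837, 0.2448, 0.0547]
eef_rot: [0.994, 0.113, 0.0, -0.0]
ft_force: [-0.4, 0.6, 2.7]
width: 0.0181
grip_force: 49.7
t 5.58 pos [0.4837 0.2448 0.0547] yaw 13.02 F [-0.4  0.6  2.7] w 0.0181 -> units [-0.01  0.01 -1.84] turn -0.01 tilt [ 0.  0. -1.]
```

```bash
python3 -m crank '[[[0,0,-0.3],0],[[0,0,-0.5],0],[[0,0,-0.6],0],[[-0.4,0,-0.2],0],[[-0.5,0,0],0],[[0,0,0],0],[[0,0,0],0]]'
python3 - <<'E'
from h import *
to(.4568,.0511,.102,4.3)
print(ray("top",258/1.5625,198/1.5625,.1))
import cv2
im=vision.camera("scene"); cv2.imwrite("raw_scene.png",im[:,:,::-1])
cv2.imwrite("pics/c3.png",cv2.resize(im[70:220,190:390,::-1],(800,600),interpolation=cv2.INTER_CUBIC))
E
```

```text
time: 6.45
ee_pos: [0.4573, 0.2383, 0.1023]
eef_rot: [0.994, 0.113, -0.0, 0.0]
ft_force: [0.1, 0.0, -3.4]
width: 0.0179
grip_force: 49.7
t 6.45 pos [0.4573 0.2383 0.1023] yaw 13.01 F [ 0.1  0.  -3.4] w 0.0179 -> units [-1.42  6.07  0.01] turn 1.09 tilt [-0.    -0.001 -1.   ]
[0.70754796 0.18190139 0.1       ]
```

View pics/c3.png

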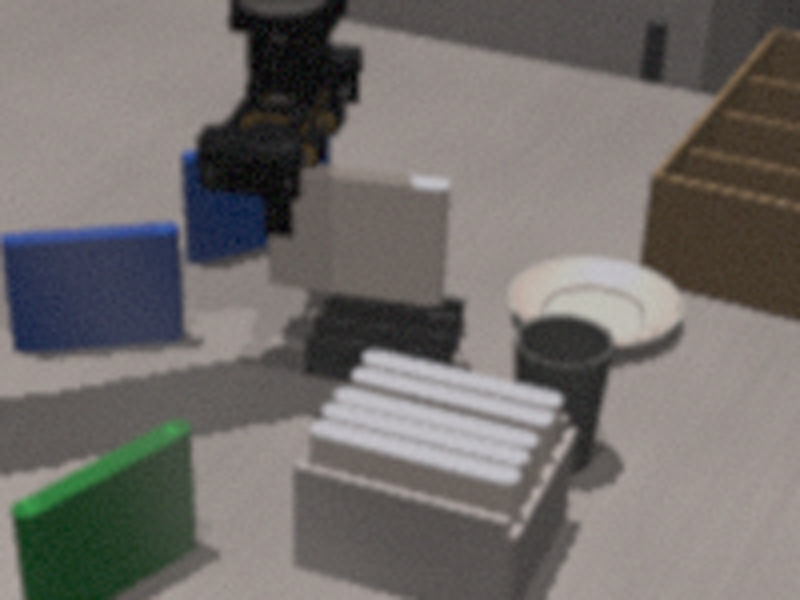

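The board is held level and clear of the stand; the beaker is at (565,390). Blue and green look-alikes may be close to the transfer path, so I'll check them first.

Run:
```python
from h import *
for n,p in dict(blue1=(268,420),blue2=(330,490),blue3=(110,430),blue4=(190,472),gr1=(410,298),gr2=(496,311),g3=(485,375),g4=(509,462)).items(): print(n,ray("top",p[0]/1.5625,p[1]/1.5625,.1)[:2].round(3))
```

```text
blue1 [0.378 0.196]
blue2 [0.274 0.12 ]
blue3 [0.394 0.414]
blue4 [0.323 0.307]
gr1 [ 0.524 -0.025]
gr2 [ 0.488 -0.147]
g3 [ 0.399 -0.115]
g4 [ 0.278 -0.128]
```

```bash
python3 -m crank '[[[-0.18,0.5,0],0],[[-0.18,0.8,0],0],[[-0.18,0.9,0],0],[[-0.18,0.9,0],0],[[-0.18,0.9,0],0],[[-0.18,0.9,0],0],[[-0.17,0.7,0],0],[[-0.17,0.47,0],0.3],[[0,0,0],0.4],[[0,0,0],0.4],[[0,0,0],0],[[0,0,0],0]]'
python3 - <<'E'
from h import *
to(.4568,.0511,.0565,4.3)
import cv2
im=vision.camera("top"); cv2.imwrite("raw_top.png",im[:,:,::-1])
cv2.imwrite("pics/c4.png",cv2.resize(im[95:245,170:290,::-1],None,fx=4,fy=4,interpolation=cv2.INTER_CUBIC))
E
```

```text
time: 8.0
ee_pos: [0.4568, 0.0516, 0.1025]
eef_rot: [0.999, 0.037, -0.0, 0.0]
ft_force: [-0.1, 0.1, -2.9]
width: 0.0178
grip_force: 49.7
t 8.0 pos [0.4568 0.0516 0.1025] yaw 4.26 F [-0.1  0.1 -2.9] w 0.0178 -> units [-0.    0.02  1.53] turn -0.0 tilt [-0. -0. -1.]
```

View pics/c4.png

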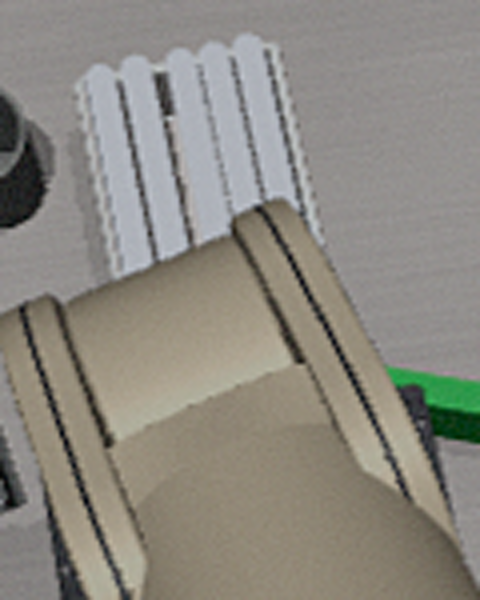

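The arm hides the entry from above, but the row itself is undisturbed. I'll lower the board and move it up to the gap.

```bash
python3 -m crank '[[[0,0,0.5],0],[[0,0,0.5],0],[[0,0,0.5],0],[[0.3,0,0],0],[[0.2,0,0],0],[[0,0,0],0]]'
python3 -c "
from h import *
to(.47,.0521,.0565,4.3)"
python3 -m crank '[[[0.1,0,0],0],[[0.1,0,0],0],[[0.1,0,0],0],[[0.1,0,0],0],[[0.1,0,0],0],[[0,0,0],0]]'
```

```text
time: 8.8
ee_pos: [0.4729, 0.0529, 0.058]
eef_rot: [0.999, 0.037, 0.001, -0.0]
ft_force: [0.1, 0.3, -3.9]
width: 0.0178
grip_force: 49.7
t 8.8 pos [0.4729 0.0529 0.058 ] yaw 4.21 F [ 0.1  0.3 -3.9] w 0.0178 -> units [-0.1   0.02  0.05] turn -0.01 tilt [ 0.001  0.    -1.   ]
time: 9.55
ee_pos: [0.487, 0.0539, 0.0574]
eef_rot: [0.999, 0.037, -0.0, -0.0]
ft_force: [-0.1, 0.5, -3.6]
width: 0.018
grip_force: 49.7
```

Run:
```python
from h import *
to(.47,.0521,.0565,4.3)
import cv2
im=vision.camera("scene"); cv2.imwrite("raw_scene.png",im[:,:,::-1])
cv2.imwrite("pics/c5.png",cv2.resize(im[105:225,205:355,::-1],None,fx=5,fy=5,interpolation=cv2.INTER_CUBIC))
```

```text
t 9.55 pos [0.487  0.0539 0.0574] yaw 4.22 F [-0.1  0.5 -3.6] w 0.018 -> units [-0.57  0.02  0.03] turn -0.01 tilt [-0.  0. -1.]
```

View pics/c5.png

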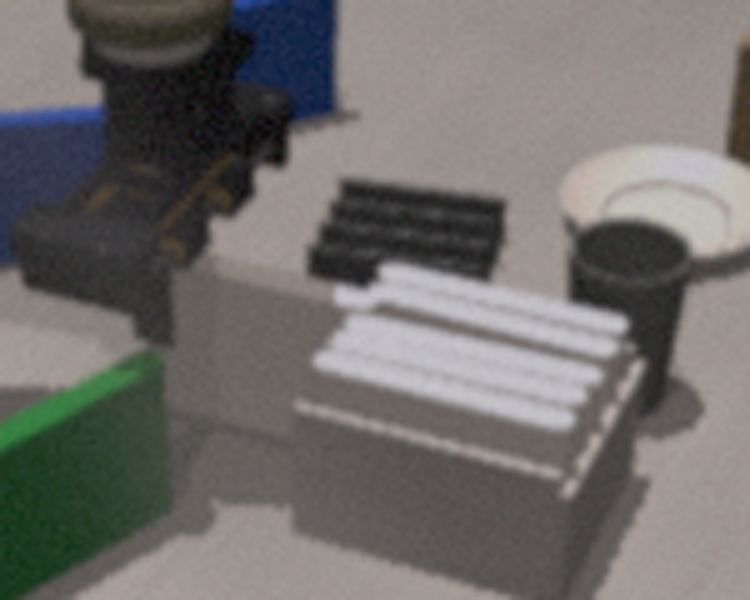

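The board tip is at about (372,296), close to row4's near end (about (375,290)), while row3's near end is at about (350,325). I'll compare this with projections.

```bash
python3 - <<'E'
from h import *
f=lambda p: np.round(((proj("scene",p)[0]-205)*5+2,(proj("scene",p)[1]-105)*5+2),0)
y=np.radians(4.22);u=np.array([np.cos(y),np.sin(y),0]);v=np.array([-u[1],u[0],0])
t=np.array([.487,.0539,.106])
for s in (-1,0,1): print("board tip line",s,f(t+u*.1245+ s*v*.009), "at top-61", f(t+u*(.1155)+s*v*.009))
for n,a,b in [("r4",(.5991,.0762),(.7393,.0867)),("r3",(.5998,.0494),(.741,.0602)),("r1",(.6028,.0084),(.7447,.0195))]: print(n,f((*a,.106)),f((*b,.106)))
E
python3 -c "
import cv2
im=cv2.imread('raw_scene.png')[150:185,260:335]
cv2.imwrite('pics/c6.png',cv2.resize(im,None,fx=10,fy=10,interpolation=cv2.INTER_CUBIC))"
```

```text
board tip line -1 [358. 315.] at top-61 [343. 311.]
board tip line 0 [365. 306.] at top-61 [350. 302.]
board tip line 1 [372. 298.] at top-61 [356. 294.]
r4 [357. 288.] [607. 350.]
r3 [334. 313.] [590. 378.]
r1 [302. 354.] [565. 423.]
```

View pics/c6.png

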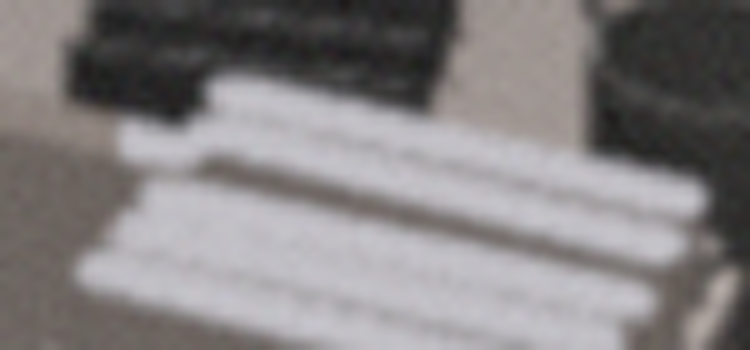

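Run:
```python
import cv2,numpy as np
new=cv2.imread("raw_scene.png",0)
old=cv2.resize(cv2.imread("pics/c3.png",0),(200,150),interpolation=cv2.INTER_AREA)
for u in (276,279,282,285,290,300,315):
    a=new[150:190,u-1:u+2].mean(1); b=old[80:120,u-191:u-188].mean(1)
    print(u,"old",*b.astype(int)); print("   new",*a.astype(int))
```

```text
276 old 46 41 37 38 40 44 44 41 38 35 36 40 51 56 61 80 120 168 188 186 176 178 185 190 182 165 172 184 191 183 156 119 103 101 101 101 101 113 138 146
   new 64 56 41 41 47 64 53 40 37 36 39 55 116 170 193 188 164 150 173 189 191 190 192 192 188 180 181 188 191 186 158 120 102 103 102 102 100 112 140 148
279 old 41 39 39 39 41 50 44 45 57 62 62 89 142 174 167 134 124 156 184 190 185 174 180 187 188 177 163 173 186 192 182 148 115 102 100 99 99 99 113 143
   new 61 53 42 41 51 70 58 46 61 62 67 102 150 182 190 175 143 130 164 188 192 191 188 189 191 189 178 183 190 194 185 150 113 101 102 101 104 100 112 144
282 old 38 43 41 40 37 41 58 104 159 178 166 151 170 188 188 168 133 131 165 187 189 183 173 179 188 187 176 166 178 190 190 176 139 108 101 101 101 99 101 117
   new 48 52 49 38 42 54 66 107 162 182 175 172 185 192 185 150 110 107 139 176 192 192 192 192 192 192 187 178 183 191 193 179 141 108 101 99 101 103 99 118
285 old 39 48 43 37 36 40 56 104 164 188 187 169 164 178 190 186 158 128 139 173 189 190 180 176 183 189 186 170 168 182 190 187 168 132 105 99 99 100 98 104
   new 5
[... 415 characters left out ...]
1 192 183 173 181 189 193 180 143 110 100 101 101 100
300 old 37 38 41 46 46 38 37 38 39 41 78 141 179 190 183 162 168 186 190 181 146 123 151 180 191 187 176 177 186 191 182 167 170 184 190 187 166 129 104 100
   new 40 37 48 66 55 42 38 45 57 50 78 143 180 191 187 172 181 190 192 175 135 109 131 174 191 192 186 185 188 193 188 175 175 186 192 187 168 130 106 99
315 old 147 148 149 149 150 151 152 150 151 150 150 149 150 150 162 180 190 188 173 161 174 188 189 169 133 127 162 186 192 185 173 179 190 191 182 164 173 186 191 184
   new 148 152 150 151 149 151 151 152 151 151 150 150 150 154 163 182 191 190 178 163 178 193 190 166 129 121 160 185 191 189 178 183 191 192 184 162 173 187 193 186
```

The two rows near the gap spread symmetrically at their near ends (about ±0.7 px), so the tip is in the gap. I'll work it in slowly with small swings, drifting about 2 mm toward the slack side.

```bash
python3 -m crank '[[[0.12,0.01,0],0],[[0.12,0.01,0],0],[[0.12,0.01,0],0],[[0.12,0.01,0],0]]'
python3 -m crank '[[[0.12,0.01,0],0],[[0.12,0.01,0],0],[[0.12,0,0],0],[[0.12,0,0],0]]' | sed -n '2p;4p'
```

```text
time: 10.1
ee_pos: [0.5017, 0.0539, 0.0576]
eef_rot: [0.999, 0.037, 0.0, -0.0]
ft_force: [-1.3, 1.2, -2.6]
width: 0.0178
grip_force: 49.8
ee_pos: [0.5159, 0.0542, 0.0575]
ft_force: [-0.8, 1.5, -3.1]
```

```bash
python3 -m crank '[[[0.12,0,0],0],[[0.12,0,0],0.1],[[0.12,0,0],0],[[0.12,0,0],-0.1],[[0.12,0,0],-0.1],[[0.12,0,0],0.1]]'| sed -n '2p;4p'
python3 -m crank '[[[0.12,0,0],0],[[0.12,0,0],0.1],[[0.12,0,0],0],[[0.12,0,0],-0.1]]'| sed -n '2p;4p'
python3 -c "
from h import *
to(.5,.0539,.0574,4.3)"
```

```text
ee_pos: [0.537, 0.0555, 0.0573]
ft_force: [-5.3, 3.7, -2.1]
ee_pos: [0.5507, 0.0575, 0.0571]
ft_force: [-7.1, 2.8, -3.0]
t 11.85 pos [0.5507 0.0575 0.0571] yaw 4.28 F [-7.1  2.8 -3. ] w 0.0178 -> units [-1.69 -0.01 -0.01] turn -0.0 tilt [-0.002  0.    -1.   ]
```

```bash
python3 -m crank '[[[0,0,0],0.2],[[0.03,0,0],0.1],[[0.03,0,0],-0.2],[[0.03,0,0],-0.2],[[0.03,0,0],-0.2],[[0.03,0,0],0.2],[[0.03,0,0],0.1]]'| sed -n '2,4p'
python3 -m crank '[[[0.1,0,0],0],[[0.1,0,0],0.1],[[0.1,0,0],0],[[0.1,0,0],-0.1]]'| sed -n '2,4p'
python3 -c "
from h import *
to(.5,.0539,.0574,4.3)"
```

```text
ee_pos: [0.5569, 0.0577, 0.0576]
eef_rot: [0.999, 0.036, -0.0, -0.0]
ft_force: [-0.8, 3.2, -2.8]
ee_pos: [0.5686, 0.0588, 0.0573]
eef_rot: [0.999, 0.037, -0.0, -0.0]
ft_force: [-4.0, 2.9, -2.6]
t 13.22 pos [0.5686 0.0588 0.0573] yaw 4.29 F [-4.   2.9 -2.6] w 0.0176 -> units [-2.29 -0.01 -0.  ] turn -0.0 tilt [-0.001  0.001 -1.   ]
```

```bash
python3 -m crank '[[[0,0,0],0.2],[[0.03,0,0],0.1],[[0.03,0,0],-0.2],[[0.03,0,0],-0.2],[[0.03,0,0],-0.2],[[0.03,0,0],0.2],[[0.03,0,0],0.1]]'| sed -n '2,4p'
python3 -m crank '[[[0.1,0,0],0],[[0.1,0,0],0.1],[[0.1,0,0],-0.1]]'| sed -n '2,4p'
python3 -c "
from h import *
to(.5,.0539,.0574,4.3)"
```

```text
ee_pos: [0.5745, 0.0581, 0.0576]
eef_rot: [0.999, 0.036, 0.0, -0.0]
ft_force: [-1.0, 1.0, -3.1]
ee_pos: [0.5836, 0.0589, 0.0576]
eef_rot: [0.999, 0.037, 0.0, 0.0]
ft_force: [-0.7, -0.3, -2.9]
t 14.47 pos [0.5836 0.0589 0.0576] yaw 4.25 F [-0.7 -0.3 -2.9] w 0.0177 -> units [-2.79 -0.04  0.01] turn -0.01 tilt [ 0. -0. -1.]
```

```bash
python3 -m crank '[[[0.05,0,0],0.2],[[0.05,0,0],0.1],[[0.03,0,0],-0.2],[[0,0,0],-0.2],[[0,0,0],-0.2],[[0,0,0],0.2],[[0,0,0],0.1],[[0,0,0.05],0],[[0,0,0.05],0],[[0,0,0],0]]'| sed -n '2,4p'
python3 -c "
from h import *
to(.5,.0539,.0574,4.3)"
```

```text
ee_pos: [0.5873, 0.0592, 0.0547]
eef_rot: [0.999, 0.037, 0.0, 0.0]
ft_force: [0.5, 2.2, -0.1]
t 15.72 pos [0.5873 0.0592 0.0547] yaw 4.23 F [ 0.5  2.2 -0.1] w 0.0175 -> units [-2.91 -0.04 -0.09] turn -0.01 tilt [ 0. -0. -1.]
```

```bash
python3 -m crank '[[[0,0,0],0],[[0,0,0],0],[[0,0,0],0],[[0,0,0],0]]' 0.4 20
python3 -m crank '[[[-0.3,0,0],0],[[-0.4,0,0],0],[[-0.4,0,0.1],0],[[-0.3,0,0.15],0],[[0,0,0.1],0],[[0,0,0],0]]' - 20 | sed -n '2,5p'
python3 -m crank '[[[0,0,0],0],[[0,0,0],0],[[0,0,0],0],[[0,0,0],0],[[0,0,0],0]]' 0 20
python3 - <<'E'
from h import *
import cv2
to(.56,.057,.044,4.3)
im=vision.camera("scene"); cv2.imwrite("raw_scene.png",im[:,:,::-1])
cv2.imwrite("pics/c7.png",cv2.resize(im[115:225,215:355,::-1],None,fx=5,fy=5,interpolation=cv2.INTER_CUBIC))
E
```

```text
time: 16.23
ee_pos: [0.5873, 0.0588, 0.0546]
eef_rot: [0.999, 0.037, 0.0, 0.0]
ft_force: [0.3, 0.8, 0.2]
width: 0.0345
grip_force: 0.0
ee_pos: [0.5454, 0.0558, 0.0438]
eef_rot: [0.999, 0.037, -0.0, 0.0]
ft_force: [0.4, 0.1, 0.1]
width: 0.0347
time: 17.6
ee_pos: [0.5453, 0.0559, 0.044]
eef_rot: [0.999, 0.037, 0.0, 0.0]
ft_force: [-0.0, -1.4, -0.2]
width: 0.0012
grip_force: 0.0
t 17.6 pos [0.5453 0.0559 0.044 ] yaw 4.22 F [-0.  -1.4 -0.2] w 0.0012 -> units [0.49 0.   0.  ] turn -0.01 tilt [ 0. -0. -1.]
```

View pics/c7.png

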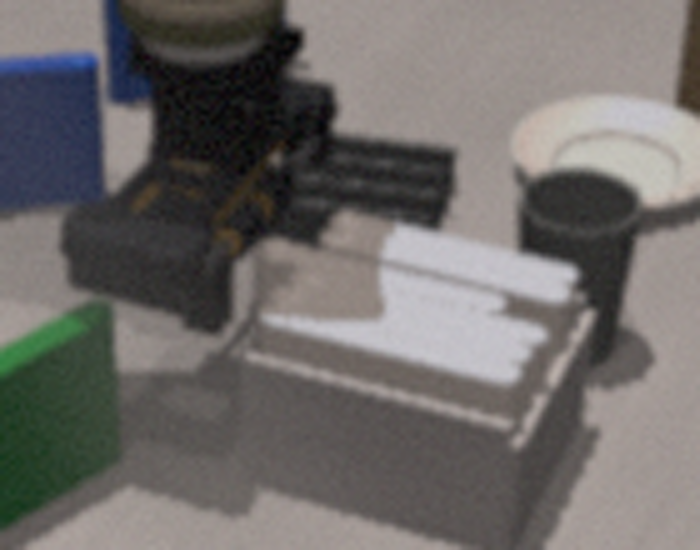

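The board (far tip at (505,300)) stands upright between spread neighbours, about 3 cm short of home. I'll push it gently from behind with closed fingers.

```bash
python3 -m crank '[[[0.2,0,0],0],[[0.2,0,0],0],[[0.12,0,0],0],[[0.1,0,0],0],[[0.1,0,0],0],[[0.1,0,0],0]]'| sed -n '2,4p'
python3 -m crank '[[[0.1,0,0],0],[[0.1,0,0],0],[[0.1,0,0],0]]'| sed -n '2,4p'
```

```text
ee_pos: [0.5696, 0.0578, 0.0439]
eef_rot: [0.999, 0.037, -0.0, 0.0]
ft_force: [-2.6, -0.1, 0.5]
ee_pos: [0.5789, 0.0584, 0.044]
eef_rot: [0.999, 0.037, -0.0, 0.0]
ft_force: [-1.9, -0.1, -0.0]
```

```bash
python3 -m crank '[[[0.1,0,0],0],[[0.1,0,0],0]]'| sed -n '2,4p'
python3 -m crank '[[[0.06,0,0],0],[[0.06,0,0],0]]'| sed -n '2,4p'
```

```text
ee_pos: [0.5849, 0.059, 0.044]
eef_rot: [0.999, 0.037, -0.0, -0.0]
ft_force: [-2.0, 0.6, -0.2]
ee_pos: [0.5884, 0.0592, 0.044]
eef_rot: [0.999, 0.037, -0.0, -0.0]
ft_force: [-2.0, 1.5, -0.2]
```

```bash
for i in 1 2 3; do :; done
python3 -m crank '[[[0.05,0,0],0],[[0.05,0,0],0]]'| sed -n '2p;4p'
python3 -m crank '[[[0.04,0,0],0],[[0.04,0,0],0]]'| sed -n '2p;4p'
```

```text
ee_pos: [0.5914, 0.0595, 0.044]
ft_force: [-2.4, 1.6, -1.2]
ee_pos: [0.5927, 0.0596, 0.0439]
ft_force: [-11.9, 1.4, 5.6]
```

```bash
python3 -m crank '[[[0.03,0,0],0],[[0,0,0],0]]'| sed -n '2p;4p'; python3 -m crank '[[[0.03,0,0],0],[[0,0,0],0]]'| sed -n '2p;4p'
```

```text
ee_pos: [0.5927, 0.0596, 0.0438]
ft_force: [-13.5, 1.4, 6.1]
ee_pos: [0.5928, 0.0596, 0.0438]
ft_force: [-18.4, 1.7, 10.4]
```

The board is firmly home (stopped at rack x of about −66.5, 18 N). Next I'll back off and seat row4 and row5 the same way, then row3, row2 and row1.

```bash
python3 -m crank '[[[-0.4,0,0],0],[[0,-0.5,0],0],[[0,-0.45,0],0],[[0.2,0,0],0],[[0,0,0],0]]'| sed -n '2p;4p'
python3 -m crank '[[[0.05,0,0],0],[[0.05,0,0],0],[[0,0,0],0]]'| sed -n '2p;4p'
python3 -m crank '[[[0.04,0,0],0],[[0,0,0],0]]'| sed -n '2p;4p'
```

```text
ee_pos: [0.5882, 0.0876, 0.044]
ft_force: [0.4, 0.8, 0.0]
ee_pos: [0.5897, 0.0873, 0.0438]
ft_force: [-5.2, -0.5, 3.3]
ee_pos: [0.5897, 0.0873, 0.0437]
ft_force: [-12.1, -2.2, 8.1]
```

```bash
python3 -m crank '[[[-0.4,0,0],0],[[0,0.6,0],0],[[0,0.65,0],0],[[0,0.65,0],0],[[0.3,0,0],0],[[0,0,0],0]]'| sed -n '2p;4p'
python3 -m crank '[[[0.05,0,0],0],[[0.05,0,0],0],[[0,0,0],0]]'| sed -n '2p;4p'
python3 -m crank '[[[0.04,0,0],0],[[0,0,0],0]]'| sed -n '2p;4p'
```

```text
ee_pos: [0.5936, 0.0312, 0.0441]
ft_force: [0.1, 0.3, -0.4]
ee_pos: [0.5944, 0.032, 0.0438]
ft_force: [-8.2, -0.6, 5.8]
ee_pos: [0.5943, 0.0319, 0.0438]
ft_force: [-15.8, -2.2, 11.0]
```

```bash
python3 -m crank '[[[-0.4,0,0],0],[[0,0.3,0],0],[[0,0.3,0],0],[[0.25,0,0],0],[[0,0,0],0]]'| sed -n '2p;4p'
python3 -m crank '[[[0.05,0,0],0],[[0.05,0,0],0],[[0,0,0],0]]'| sed -n '2p;4p'
python3 -m crank '[[[0.04,0,0],0],[[0,0,0],0]]'| sed -n '2p;4p'
```

```text
ee_pos: [0.5947, 0.013, 0.0441]
ft_force: [-0.2, 0.0, 0.4]
ee_pos: [0.5959, 0.0134, 0.0439]
ft_force: [-5.3, -0.0, 2.9]
ee_pos: [0.5959, 0.0134, 0.0438]
ft_force: [-13.2, -0.8, 8.7]
```

All pushes stop on one straight line, so everything is home. I'll retreat and look.

```bash
python3 -m crank '[[[-0.5,0,0],0],[[-0.9,0,0],0],[[-0.5,0,-0.8],0],[[0,0,-1],0],[[0,0,-1],0],[[0,0,-1],0],[[0,0,-1],0],[[0,0.8,-0.8],0],[[0,1,0],0],[[0,1,0],0],[[0,1,0],0],[[0,1,0],0]]' | sed -n '1,4p'
python3 -m crank '[[[-0.3,1,0],0],[[-0.3,1,0],0],[[-0.3,1,0],0],[[0,1,0],0],[[0,1,0],0],[[0,0.5,0],0],[[0,0,0],0]]' | sed -n '1,4p'
python3 - <<'E'
from h import *
import cv2
a=vision.camera("top"); b=vision.camera("scene")
cv2.imwrite("raw_top.png",a[:,:,::-1]);cv2.imwrite("raw_scene.png",b[:,:,::-1])
A=cv2.resize(a[90:190,110:260,::-1],None,fx=4,fy=4,interpolation=cv2.INTER_CUBIC)
B=cv2.resize(b[140:230,255:345,::-1],(400,400),interpolation=cv2.INTER_CUBIC)
A=cv2.resize(a[95:190,165:260,::-1],(400,400),interpolation=cv2.INTER_CUBIC)
cv2.imwrite("pics/c8.png",cv2.hconcat([A,B]))
E
```

```text
time: 25.65
ee_pos: [0.552, -0.1354, 0.2122]
eef_rot: [0.999, 0.037, 0.0, 0.0]
ft_force: [-0.4, 0.3, 0.4]
time: 26.52
ee_pos: [0.537, -0.3014, 0.2118]
eef_rot: [0.999, 0.036, -0.0, -0.0]
ft_force: [-0.1, 0.6, 0.3]
```

View pics/c8.png

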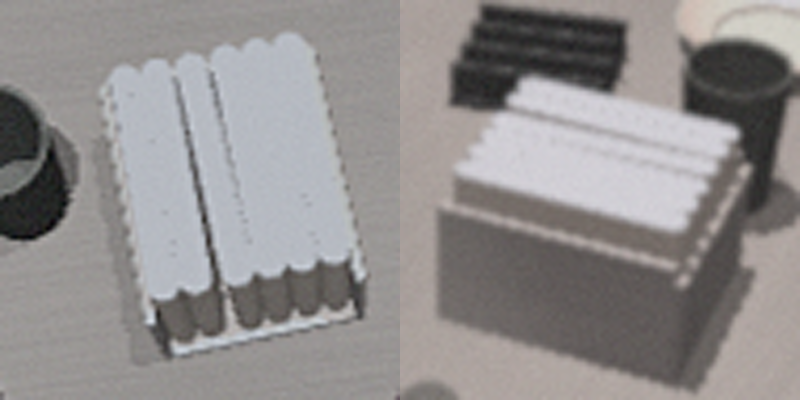

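The last picture shows six upright boards, near ends flush from (165,292) to (340,258) and far ends flush against the back wall. Nothing else was disturbed, so I'll hand in.

```bash
python3 -c "
from bench import r
print(r.close_job())"
```

```text
the job is handed in; nothing more can be done
None
```

The white board is home in the rack between row3 and row4, all six boards look upright and flush against the back wall in the last pictures, and the job was handed in at about 27 s of the 58 s allowed; the highest force reading I took while pushing was about 21 N.

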